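# Turn the sauce carousel to the orange bottle and hold it

### The arm

A 6-joint arm with a two-finger parallel gripper is mounted at the origin on a cart in front of the work surface, level with it; the furniture and walls round the work are solid. World frame = base frame: x ahead of the robot, y to its left, z up, the work surface at z = 0. Lengths are in mm, angles in rad, forces in N, time in s.
With the tool pointing down it reaches from about 400 to 925 mm from the base axis. Payload 12.5 kg.
Tool frame: the origin (TCP) lies midway between the tips of the shut fingers; the grasp point (between the pads) lies r.grasp_offset behind it (r.grasp_offset is the distance from the TCP to the grasp point, in mm); y points along the fingers, x is the direction in which the jaws open and shut, and the axes are right-handed (so a half turn about y gives the same grasp; the last joint's range is limited). The gripper opens to 95 mm and grips with 3 to 60 N. Pads are 20 mm wide; open, the fingers measure 119 mm over their backs; the gripper's body (75 mm by 180 mm) begins 59 mm behind the grasp point.
Start: joints at [1.157, 0.491, 1.559, -0, 1.092, -0.106], TCP at [189.335, 595.65, 214.661] pointing down, gripper open.
Joint ranges: [-3.1, 3.1], [-0.84, 2.19], [0.05, 2.79], [-1.13, 4.28], [0.06, 2.93], [-2.69, 2.69]. Speed limits (rad/s): [2.22, 2.22, 2.79, 3.14, 3.14, 3.14].

### API

Orientations are given as a unit quaternion [x, y, z, w].
In Python, from station import get_state, optics, ticket, r gives the robot as it stands.
- The arm moves only by the tool carry_out, never from a script. Its arguments are lists of equal length, an entry for each row: "grip": the finger opening in mm, from 0 to 95.1; "offset": the shift along the tool's x, y, z in mm, a list of three; "rotation": the turn, a rotation vector about the tool's x, y, z in degrees, a list of three. In form: {"grip": [grip, ...], "offset": [[x, y, z], ...], "rotation": [[ax, ay, az], ...]}. A call has exactly 10 rows; each row is the pose to reach, as a shift and turn from the pose commanded when the call began, along the tool's axes at that moment; what a row does not reach only later rows make up. A row lasts 1/8 s, in which the tool goes at most 62.5 mm and 10.7 degrees, less where a joint would pass 70% of its speed; a pose out of reach is approached as far as the arm can. A call with a gripper value outside its range is refused whole. The fingers move at their own pace and stop on an object; the grip force is fixed at half the most. Time passes only in rows, so rows that repeat a pose let the fingers close, or fill a call up. It gives the time, the measured TCP pose, the force and the opening at its end, in the units of the state.
- get_state(): the state, without advancing time (a new reading comes with each control period).
- optics.capture(name): name is "scene" or "top" or "wrist"; returns a dict with "pixels" (420x560x3 uint8, red, green, blue), "z_map" (420x560 float32, mm along the optical axis (not along the pixel's ray), 0 where there is no reading), "K" (3x3 intrinsics, pixels), "k1" (the pictures are not rectified: a ray, as slopes to the right and down, at radius r is drawn at 1 + k1 r^2 times it, then the intrinsics apply), "pose" (4x4, takes a point from camera to world coordinates). Camera axes: x right, y down, z forward; pixel columns grow to the right and rows downward; lengths in mm; the calibration is good to about 2 mm. A picture is of the moment at which its call begins.
- ticket.finish_job(): hands the job in, once; it reports no verdict.
The state is a dict: "time_s": time; "qpos": joint angles; "qd": joint speeds; "tau": joint torques, N m; "tcp_pos": TCP position; "eef_rot": TCP orientation; "wrist_force": force on the tool from outside, world axes, zero at the start; "wrist_torque": the same for the moment, N m; "gripper_width": finger opening in mm.
Only numpy, scipy, OpenCV 4.12 (cv2) and the standard library are available. Lean on these libraries where they do the work, as an engineer would, in place of code of your own. Each camera call takes 0.05 s, during which the arm holds its last target. There are 200 camera calls.

### The job

Get the sauce station ready for the barista: first push its little front door fully shut until it snaps into its catch, then turn the carousel until its orange sauce bottle stands right at the front, facing the door. Keep the carousel still there, and finish while still gripping the red knob on top of it; leave the door shut, and do not disturb the milk jug and the red mug.

Things in the scene. Friction and masses are not known exactly. Their poses are not given: they have to be found in the camera images.
- station: The sauce station, a fixed low-walled housing of light wood, open at the top, 280 x 250 mm, walls 12 mm thick, 110 mm high. Origin on the counter under the carousel's axis; x points from the front (door side) to the back, y to the left seen from the front, z up. The front wall's middle plane is at x = -145 mm of this frame.
- sauce_door (a joint): Angle of the dark wooden front door about its upright hinge, rad: 0 fully shut, growing as the free edge swings outward; starts 0.45 to 0.7. A light spring (under 0.06 N m) swings it open unless caught. A sprung roller catches the tongue on its free edge: resistance starts at 0.09 rad, crest near 0.05 rad (6 to 9 N at the push plate); below 0.04 rad it snaps to 0 and stays.
- door_hinge (a point): Point on the door's hinge axis, in the door's middle plane, 62 mm above the counter; axes as station, in whose frame it is at x = -145, y = +90 mm. The hinge is on the left seen from the front; the shut door runs from it to the right (-y).
- door_push (a point): Centre of the outer face of the brass push plate (40 mm wide, 70 high) near the door's free edge: 115 mm from the hinge axis along the door, 9 mm outside its middle plane, 62 mm above the counter. Axes turn with the door: -x outward, +y toward the hinge. Door 146 mm wide, 12 thick, top edge 109 mm above the counter; bottles stay 60 mm or more behind its shut outer face.
- carousel (a joint): Turn of the carousel about its upright axis, rad, growing anticlockwise seen from above; no stop within reach. 0: the orange bottle is at the back of the station; +pi or -pi (3.14): it is right at the front. Starts between -1.9 and 1.9. It turns against a light friction of 0.04 N m and stays where it is left.
- carousel_knob: Round red fluted knob on top of the carousel's post, 40 mm in diameter, 38 mm high, fixed to the carousel; origin at its centre, on the carousel's axis, 272 mm above the counter; x points to the orange bottle. The bottles' nozzle tips reach 231 mm above the counter.
- orange_bottle_mid (a point): Middle (126 mm above the counter) of the axis of the orange squeeze bottle with the orange-red nozzle, 57 mm in diameter, 205 mm high, 58 mm from the carousel's axis. It is seated firmly in the carousel, as are three cream-white ones of the same shape a quarter turn apart.
- front_place (a point): Fixed point where orange_bottle_mid is when the orange bottle is exactly at the front: 58 mm from the carousel's axis straight toward the door side, 126 mm above the counter.
- milk_jug_mid (a point): Bystander: centre of the steel milk jug, 125 x 84 x 112 mm, standing loose on the counter to the right of the station, 56 mm above the counter. To be left alone.
- red_mug_mid (a point): Bystander: centre of the body of the red mug, 87 x 118 x 97 mm with handle, standing loose on the counter to the right of the station, 48 mm above the counter. To be left alone.

How it is judged (in metres and radians):
On the way, in this order (a step that is already met when the one before it is completed fails the run):
1. the door is snapped shut on its catch (value of joint sauce_door below 0.03 rad), for 0.3 s.
2. the orange bottle is at the front and the knob is gripped (horizontal distance between orange_bottle_mid and front_place below 0.012 m and contact force between the fingers and carousel_knob above 2 N), for 0.3 s.
At the end, for the whole second after the job is handed in: The door is shut on its catch (under 0.03 rad), the orange bottle is within 12 mm of the exact front place, the carousel is still (under 0.05 rad/s), and the fingers grip the red knob (over 2 N) through the last second (all of step 2 and value of joint sauce_door below 0.03 rad and velocity of joint carousel between -0.05 and 0.05 rad/s); the arm keeps its last pose, push and grip.
It fails at once if the milk jug was pushed more than 30 mm or tipped (distance of milk_jug_mid from where it was at the start of the episode above 0.03 m or angle between milk_jug_mid's own z axis and vertical above 0.4 rad).
It fails at once if the red mug was pushed more than 30 mm or tipped (distance of red_mug_mid from where it was at the start of the episode above 0.03 m or angle between red_mug_mid's own z axis and vertical above 0.4 rad).
It also fails if it takes over 72 s, if anything falls off the work surface, if the arm or the gripper's body presses on something with over 40 N, if the wrist force passes 120 N, or if a joint passes its speed limit or range.

## Working session

There is one attempt and no reset: what is moved stays moved. The work goes in short steps, Python scripts to look and compute and a tool call to move; the robot and the scene stay as the last step left them, time stands still between calls to the robot, and variables do not carry over. Pictures are saved under pics/ and viewed, about 8 in all and at most 12, crops included, and the job is handed in when it is done.

Besides the shell and the picture viewer there is one more tool, called after "Emit:" as name(argument=value, ...) on one line, values as JSON. carry_out: Moves the arm, as the interface text tells. Its arguments: {"type":"object","properties":{"grip":{"type":"array"},"offset":{"type":"array"},"rotation":{"type":"array"}},"required":["grip","offset","rotation"]}

```bash
mkdir -p pics
cat > h.py <<'E'
import numpy as np, cv2
from station import get_state, optics, ticket, r
def cap(n):
    c=optics.capture(n); np.savez('pics/%s.npz'%n,**{k:np.array(v) for k,v in c.items()}); return c
def load(n): return dict(np.load('pics/%s.npz'%n))
def xyz(c):
    h,w=c['z_map'].shape; K=np.array(c['K']); k1=float(c['k1'])
    u,v=np.meshgrid(np.arange(w),np.arange(h))
    p=np.stack([u.ravel(),v.ravel()],1).astype(float)[:,None]
    n=cv2.undistortPoints(p,K,np.array([k1,0,0,0.])).reshape(h,w,2)
    z=c['z_map'][...,None]; P=np.concatenate([n*z,z],2); T=np.array(c['pose'])
    W=P@T[:3,:3].T+T[:3,3]; W[c['z_map']<=0]=np.nan; return W
E
python3 - <<'E'
from h import *
for n in ['scene','top']:
    c=cap(n); cv2.imwrite('pics/%s1.png'%n,c['pixels'][...,::-1]); print(n,np.round(c['pose'],3).tolist(),c['k1'])
s=get_state(); print({k:np.round(v,3).tolist() for k,v in s.items()}, r.grasp_offset)
E
```

```text
scene [[0.707, -0.34, 0.621, -171.257], [-0.708, -0.357, 0.61, -491.912], [0.014, -0.87, -0.493, 708.123], [0.0, 0.0, 0.0, 1.0]] -0.17837515865722656
top [[0.023, -0.988, 0.151, 345.106], [-1.0, -0.024, -0.004, 170.156], [0.007, -0.15, -0.989, 1182.186], [0.0, 0.0, 0.0, 1.0]] -0.024604352724333593
{'time_s': 0.1, 'qpos': [1.157, 0.491, 1.559, 0.0, 1.092, -0.106], 'qd': [0.0, -0.003, -0.002, -0.001, -0.0, -0.0], 'tau': [0.003, -61.362, -25.86, 0.069, 0.047, -0.0], 'tcp_pos': [189.263, 595.435, 214.126], 'eef_rot': [0.571, 0.417, -0.418, -0.571], 'wrist_force': [0.275, 0.348, -1.057], 'wrist_torque': [0.011, -0.008, -0.032], 'gripper_width': 95.299} 18.8
```

View pics/scene1.png

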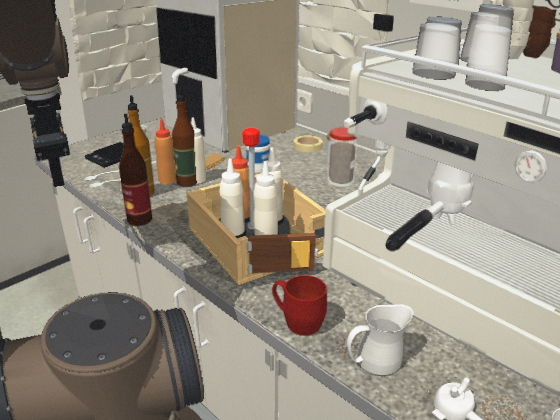

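View pics/top1.png

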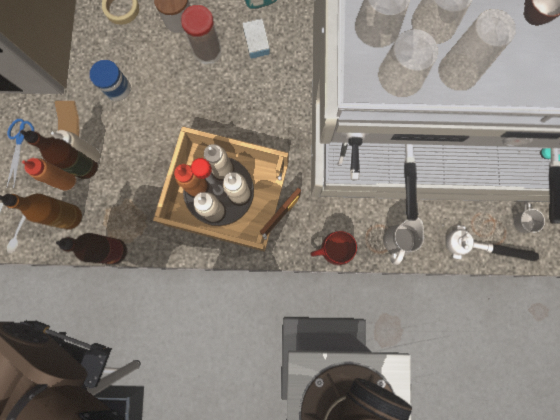

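The top view shows the station at about (222,187) with its front to the right (-y). The door is hinged near (264,238) with its free edge near (299,192), the knob is at (201,168) and the orange bottle is at (186,178). The mug is at (338,248) and the jug at (407,238).

Run:
```python
from h import *
c=load('top'); W=xyz(c); px=c['pixels']; hsv=cv2.cvtColor(px,cv2.COLOR_RGB2HSV)
H,S,V=[hsv[...,i].astype(int) for i in range(3)]
roi=np.zeros(H.shape,bool); roi[120:255,150:310]=1
red=roi&((H<6)|(H>174))&(S>170)
z=W[...,2]
k=red&(z>245); P=W[k]; top=P[P[:,2]>286]
print('knob n',k.sum(),'z',np.nanpercentile(P[:,2],[5,50,95]),'top',len(top),(top.min(0)+top.max(0))/2,top.mean(0),np.ptp(top,axis=0))
# wall tops
m=roi&(abs(z-110)<5)
Q=W[m]; rr=cv2.minAreaRect(Q[:,:2].astype(np.float32)); print('rect all',rr)
wall=m&(H>10)&(H<28)&(S<150)&(V>130)
Q=W[wall]; rr=cv2.minAreaRect(Q[:,:2].astype(np.float32)); print('rect wall',rr,cv2.boxPoints(rr).round().tolist(), Q[:,2].mean())
# door dark top
d=m.copy(); d[:, :262]=0; d&=(V<140)
Q=W[d]; print('door n',len(Q)); print(cv2.minAreaRect(Q[:,:2].astype(np.float32))); print(cv2.fitLine(Q[:,:2].astype(np.float32),cv2.DIST_HUBER,0,.01,.01).ravel())
ob=roi&(H>=4)&(H<14)&(S>170)&(z>60)&(z<235); print('orange',ob.sum(),np.nanmedian(W[ob],0))
# bottle nozzles: local points z>190
n=roi&(z>205)&(z<245); 
nl,lab,st,ce=cv2.connectedComponentsWithStats(n.astype(np.uint8))
for i in range(1,nl):
  if st[i,4]>4: print(st[i],W[lab==i].mean(0).round(1),px[lab==i].mean(0).round())
for nm,b in [('mug',(310,225,360,270)),('jug',(380,205,430,265))]:
  s=np.zeros(H.shape,bool); s[b[1]:b[3],b[0]:b[2]]=1; s&=(z>30)&(z<140); Q=W[s]; print(nm,np.nanpercentile(Q,[1,50,99],axis=0).round())
im=px[120:260,150:310,::-1]; cv2.imwrite('pics/crop1.png',cv2.resize(im,None,fx=5,fy=4.28,interpolation=cv2.INTER_CUBIC))
```

```text
knob n 299 z [275.62547189 289.23073992 292.80967576] top 234 [567.32632237 354.48440792 290.24345334] [566.585556   354.13732805 289.8975415 ] [36.94531636 36.18828368  8.39888011]
rect all ((557.0009765625, 309.80322265625), (334.5055847167969, 250.69183349609375), 77.01426696777344)
rect wall ((557.9560546875, 312.8795166015625), (327.8149719238281, 250.0895233154297), 77.0762939453125) [[399.0, 181.0], [643.0, 125.0], [716.0, 445.0], [473.0, 501.0]] 109.54538650628095
door n 278
((507.17822265625, 184.45603942871094), (63.780731201171875, 196.5275421142578), 74.98751831054688)
[  0.78163916  -0.6237309  505.3213     186.012     ]
orange 129 [570.89855977 410.9776263  195.14688131]
[208 147   7   8  43] [622.2 344.7 219.2] [147. 140. 131.]
[178 167   7   8  42] [573.6 410.1 219.6] [164.  68.  54.]
[205 175   5   4   7] [562.8 351.5 209.9] [110.  88.  83.]
[229 176   7   7  38] [556.4 295.9 219.9] [191. 182. 170.]
[198 197   7   7  41] [508.1 361.6 219.2] [190. 182. 172.]
mug [[378.  -4.  30.]
 [412.  41.  82.]
 [459. 106. 100.]]
jug [[ 384. -169.   31.]
 [ 447. -118.   82.]
 [ 490.  -92.  111.]]
```

View pics/crop1.png

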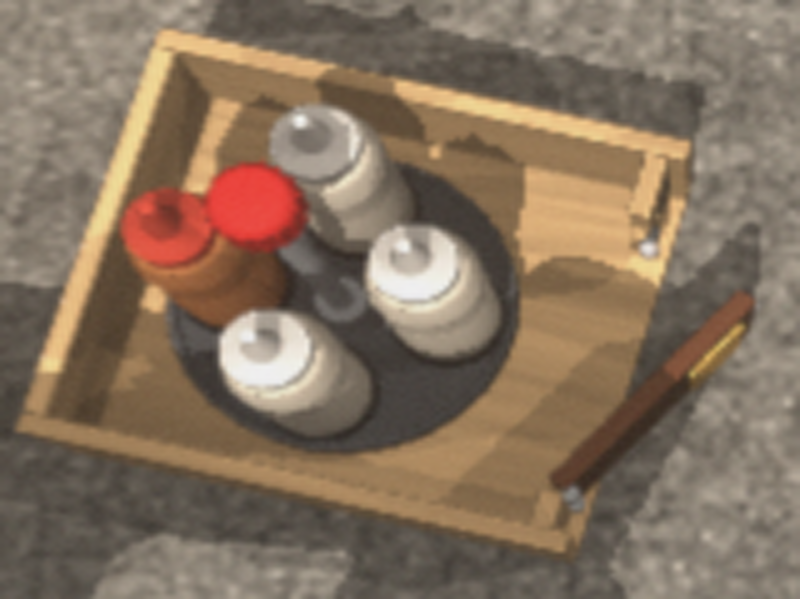

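The enlarged crop confirms the door is ajar, with the catch roller at (650,247) and the orange bottle on the back side. Next I'll check heights around the push place, since the espresso machine is close, and get the tool axes.

```bash
cat >> h.py <<'E'
from scipy.spatial.transform import Rotation as R
A=np.array([565.6,353.3]); ex=np.array([.2226,.975]); ey=np.array([-.975,.2226])
HG=A-145*ex+90*ey
def rel(targets, s=None, p0=None, R0=None):
    """targets: (x,y,z,yaw deg of tool x) tool down -> offset & rotvec in tool frame"""
    for x,y,z,yw in targets:
        X=np.array([np.cos(np.radians(yw)),np.sin(np.radians(yw)),0]); Y=np.array([0,0,-1.]); M=np.c_[X,Y,np.cross(X,Y)]
        Rr=R.from_matrix(M)
        print(np.round(R0.inv().apply(np.array([x,y,z])-p0),1).tolist(), np.round((R0.inv()*Rr).as_rotvec(degrees=True),1).tolist())
def cur():
    s=get_state(); R0=R.from_quat(s['eef_rot']); return np.array(s['tcp_pos']),R0
E
python3 - <<'E'
from h import *
p,R0=cur(); print(R0.as_matrix().round(3).tolist())
g={}
for n in ['top','scene']:
    W=xyz(load(n)).reshape(-1,3); W=W[~np.isnan(W[:,0])]
    for w in W:
        if 380<w[0]<700 and -100<w[1]<260:
            k=(int(w[0]//20),int(w[1]//20)); g[k]=max(g.get(k,0),w[2])
print('      y:',[20*j for j in range(-5,13)])
for i in range(19,35): print(20*i,[int(g.get((i,j),-1)) for j in range(-5,13)])
# door line refit
c=load('top');W=xyz(c);P=W[185:245,255:305].reshape(-1,3); 
d=P-np.r_[HG,0]; a=d[:,:2]@ex; b=d[:,:2]@-ey
m=(abs(P[:,2]-109)<4)&(b>30)&(b<145)&(a<-8)&(a>-110); print(m.sum(),np.degrees(np.arctan2(-a[m],b[m])).mean(),(np.hypot(a,b)[m]).max())
E
```

```text
[[0.303, -0.0, -0.953], [0.953, -0.001, 0.303], [-0.001, -1.0, 0.0]]
      y: [-100, -80, -60, -40, -20, 0, 20, 40, 60, 80, 100, 120, 140, 160, 180, 200, 220, 240]
380 [83, 3, 3, 7, 96, 100, 101, 98, 98, 87, 80, 4, 5, 3, 3, 4, 6, 5]
400 [17, 7, 5, 5, 99, 100, 12, 13, 98, 90, 84, 3, 3, 5, 4, 4, 113, 112]
420 [107, 6, 4, 4, 100, 98, 12, 12, 99, 5, 4, 4, 3, 4, 6, 100, 116, 112]
440 [109, 5, 3, 5, 66, 100, 97, 99, 98, 5, 5, 4, 4, 2, 6, 109, 114, 109]
460 [243, 5, 4, 4, 6, 5, 4, 3, 7, 3, 7, 4, 5, 5, 107, 113, 113, 17]
480 [248, 5, 4, 5, 4, 9, 4, 4, 5, 4, 4, 3, 4, 102, 112, 113, 16, 15]
500 [249, 4, 3, 4, 4, 3, 5, 399, 4, 3, 6, 8, 97, 113, 114, 16, 15, 16]
520 [252, 4, 3, 5, 4, 3, 404, 406, 6, 5, 4, 37, 110, 114, 108, 17, 16, 16]
540 [253, 200, 201, 199, 200, 200, 403, 408, 199, 197, 198, 111, 112, 109, 15, 16, 18, 14]
560 [257, 197, 201, 199, 195, 194, 404, 407, 193, 198, 200, 70, 110, 6, 17, 18, 17, 17]
580 [460, 460, 460, 460, 459, 458, 459, 460, 459, 455, 437, 5, 6, 5, 72, 17, 18, 15]
600 [519, 518, 519, 518, 519, 519, 519, 520, 520, 519, 480, 6, 6, 6, 113, 107, 16, 17]
620 [518, 520, 519, 518, 518, 519, 519, 518, 517, 519, 484, 3, 4, 93, 114, 16, 18, 18]
640 [477, 476, 561, 564, 563, 528, 477, 478, 476, 520, 485, 6, 4, 113, 113, 114, 112, 109]
660 [613, 481, 566, 566, 566, 565, 476, 476, 476, 519, 485, 3, 5, 4, -1, 111, 112, 113]
680 [614, 487, 566, 565, 564, 564, 477, 477, 476, 520, 484, 5, 5, 4, 3, 3, 5, -1]
214 24.559702677974723 146.55602249737305
```

Run:
```python
from h import *
p,R0=cur(); rel([(505,123,214,35),(505,123,120,35),(505,123,55,35)],p0=p,R0=R0)
```

```text
[-354.5, 0.4, -444.1] [0.0, 37.4, -0.1]
[-354.4, 94.4, -444.1] [0.0, 37.4, -0.1]
[-354.4, 159.4, -444.1] [0.0, 37.4, -0.1]
```

Emit:
carry_out(grip=[0,0,0,0,0,0,0,0,0,0], offset=[[-39,0,-49],[-79,0,-99],[-118,0,-148],[-158,0,-197],[-197,0,-247],[-236,0,-296],[-276,0,-345],[-315,0,-395],[-354.5,0,-444],[-354.5,0,-444]], rotation=[[0,4,0],[0,8,0],[0,12,0],[0,16,0],[0,20,0],[0,25,0],[0,29,0],[0,33,0],[0,37.4,0],[0,37.4,0]])

```text
time_s: 1.35
tcp_pos: [506.6, 120.3, 214.2]
eef_rot: [0.675, 0.211, -0.211, -0.675]
wrist_force: [0.5, 0.3, -0.7]
gripper_width: 2.0
```

Emit:
carry_out(grip=[0,0,0,0,0,0,0,0,0,0], offset=[[0,30,0],[0,60,0],[0,90,0],[0,115,0],[0,135,0],[0,150,0],[0,159,0],[0,159,0],[0,159,0],[0,159,0]], rotation=[[0,0,0],[0,0,0],[0,0,0],[0,0,0],[0,0,0],[0,0,0],[0,0,0],[0,0,0],[0,0,0],[0,0,0]])

```text
time_s: 2.6
tcp_pos: [505.3, 123.3, 56.2]
eef_rot: [0.674, 0.213, -0.212, -0.674]
wrist_force: [0.5, 0.4, 0.5]
gripper_width: 0.4
```

Run:
```python
from h import *
c=cap('scene'); im=c['pixels'][150:350,170:430,::-1]; cv2.imwrite('pics/s2.png',cv2.resize(im,None,fx=3,fy=3,interpolation=cv2.INTER_CUBIC))
p,R0=cur(); print(p,R0.as_matrix().round(3).tolist(),get_state()['wrist_force'])
d0=-12.86
def door(th,yaw,gap):
    a=np.radians(d0-np.degrees(th)); d=np.array([np.cos(a),np.sin(a)]); n=np.array([-d[1],d[0]]) # inward
    # n = inward normal (yaw 77 at shut)
    X=np.array([np.cos(np.radians(yaw)),np.sin(np.radians(yaw))]); Z=np.array([-X[1],X[0]])
    sup=13*abs(X@n)+10*abs(Z@n); t=13*X*np.sign(X@n)+10*Z*np.sign(Z@n)
    return HG+115*d-n*(9+sup+gap)-d*(t@d)
L=[]
for th,y,g in [(.44,35,5),(.35,31,0),(.25,27,0),(.15,23,0),(.09,20,0),(.05,20,0),(.02,20,0),(0,20,0),(0,20,-6),(0,20,-10)]:
    q=door(th,y,g); L.append((*q,55,y))
print(np.round(L,1).tolist()); rel(L,p0=p,R0=R0)
```

```text
[505.30689942 123.31388272  56.13649396] [[0.82, 0.001, -0.573], [0.573, 0.0, 0.82], [0.001, -1.0, -0.0]] [-0.26553073 -0.48068907 -0.34044154]
[[522.6, 134.4, 55.0, 35.0], [531.2, 146.6, 55.0, 31.0], [536.7, 156.6, 55.0, 27.0], [541.3, 167.2, 55.0, 23.0], [543.4, 174.0, 55.0, 20.0], [545.0, 178.3, 55.0, 20.0], [546.2, 181.6, 55.0, 20.0], [546.9, 183.7, 55.0, 20.0], [548.2, 189.6, 55.0, 20.0], [549.1, 193.5, 55.0, 20.0]]
[20.5, 1.2, -0.8] [0.0, -0.0, 0.1]
[34.6, 1.2, 4.3] [0.0, 4.0, 0.1]
[44.8, 1.2, 9.3] [0.0, 8.0, 0.1]
[54.6, 1.2, 15.4] [0.0, 12.0, 0.1]
[60.2, 1.2, 19.7] [0.0, 15.0, 0.1]
[64.1, 1.2, 22.3] [0.0, 15.0, 0.1]
[66.9, 1.2, 24.3] [0.0, 15.0, 0.1]
[68.7, 1.2, 25.7] [0.0, 15.0, 0.1]
[73.2, 1.2, 29.7] [0.0, 15.0, 0.1]
[76.1, 1.2, 32.4] [0.0, 15.0, 0.1]
```

View pics/s2.png

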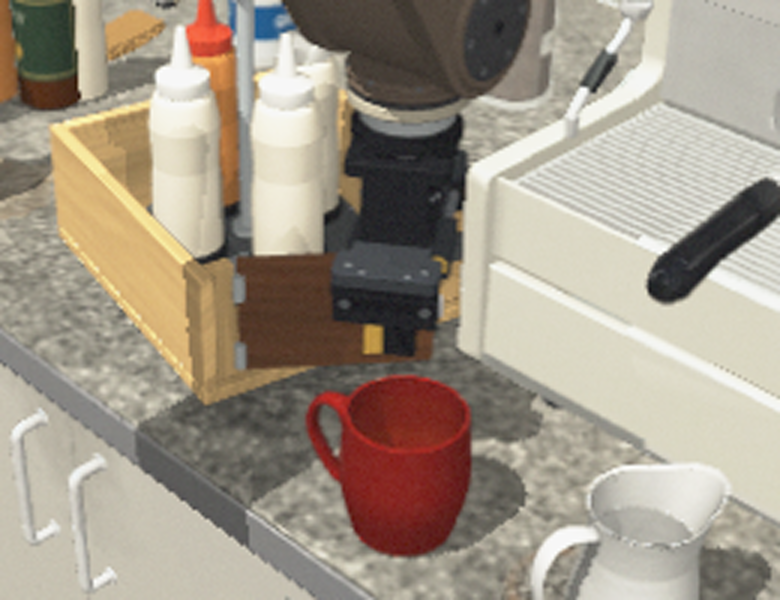

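The view shows the shut fingers at (400,340), just in front of the brass plate at (375,340), clear of the mug and the machine. Pushing.

Emit:
carry_out(grip=[0,0,0,0,0,0,0,0,0,0], offset=[[10,0,0],[20,0,0],[34,0,4],[44.5,0,9],[54.5,0,15],[60,0,19.5],[64,0,22.5],[67,0,24.5],[69,0,26],[71,0,28]], rotation=[[0,0,0],[0,0,0],[0,4,0],[0,8,0],[0,12,0],[0,15,0],[0,15,0],[0,15,0],[0,15,0],[0,15,0]])

```text
time_s: 3.9
tcp_pos: [547.5, 186.8, 55.6]
eef_rot: [0.696, 0.123, -0.123, -0.696]
wrist_force: [0.5, -15.7, 1.1]
gripper_width: 0.3
```

```bash
cat >> h.py <<'E'
def doorang():
    c=cap('scene'); W=xyz(c).reshape(-1,3); hsv=cv2.cvtColor(c['pixels'],cv2.COLOR_RGB2HSV).reshape(-1,3)
    d=W-np.r_[HG,0]; a=d[:,:2]@ex; b=d[:,:2]@-ey
    m=(W[:,2]>30)&(W[:,2]<100)&(b>20)&(b<140)&(a<20)&(a>-90)&(hsv[:,2]<130)&(hsv[:,1]>90)
    f=np.polyfit(b[m],a[m],1); return m.sum(),f  # slope=-tan(angle); face intercept about -6
E
python3 - <<'E'
from h import *
print(doorang(),get_state()['wrist_force'])
c=load('scene'); im=c['pixels'][180:300,200:360,::-1]; cv2.imwrite('pics/s3.png',cv2.resize(im,None,fx=4,fy=4,interpolation=cv2.INTER_CUBIC))
E
```

```text
(np.int64(729), array([-0.06063244, -2.76446414])) [ 0.65915975 -9.2998538   0.35327516]
```

View pics/s3.png

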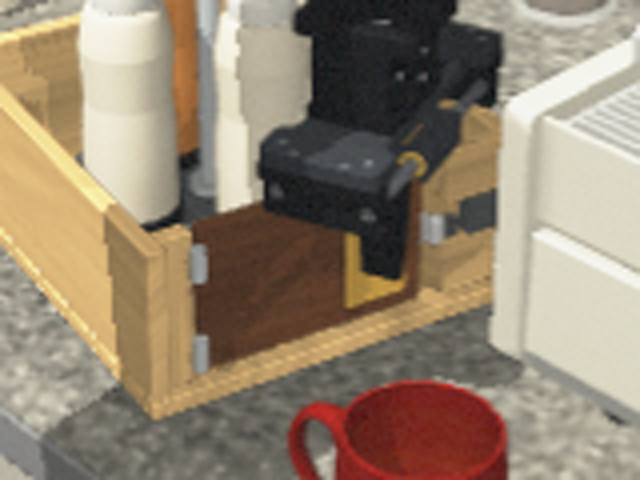

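The door looks nearly flush, with the finger on the plate at (385,265) and about 9 N of push, which could be the crest. I'll push a little further to be sure it snaps.

Emit:
carry_out(grip=[0,0,0,0,0,0,0,0,0,0], offset=[[0.5,0,1],[1,0,1.7],[1.6,0,2.5],[2.2,0,3.3],[2.7,0,4.2],[3.2,0,5],[3.2,0,5],[3.2,0,5],[3.2,0,5],[3.2,0,5]], rotation=[[0,0,0],[0,0,0],[0,0,0],[0,0,0],[0,0,0],[0,0,0],[0,0,0],[0,0,0],[0,0,0],[0,0,0]])

```text
time_s: 5.2
tcp_pos: [547.6, 187.7, 55.5]
eef_rot: [0.698, 0.121, -0.125, -0.694]
wrist_force: [-3.1, -44.2, 7.9]
gripper_width: 0.5
```

Run:
```python
from h import *
print(doorang(),get_state()['wrist_force'],cur()[0])
```

```text
(np.int64(750), array([-0.0568512, -2.9200159])) [ -2.77391935 -45.78373279   8.34878315] [547.5895972  187.66218808  55.50610414]
```

The force rose to 46 N with under 1 mm of motion, well past the 6–9 N crest, so the door is against its stop. I'll back off, rise and check.

Emit:
carry_out(grip=[0,0,0,0,0,0,0,0,0,0], offset=[[-4,0,-6],[-12,0,-18],[-19,0,-29],[-19,-30,-29],[-19,-85,-29],[-19,-145,-29],[-19,-205,-29],[-19,-255,-29],[-19,-270,-29],[-19,-270,-29]], rotation=[[0,0,0],[0,0,0],[0,0,0],[0,0,0],[0,0,0],[0,0,0],[0,0,0],[0,0,0],[0,0,0],[0,0,0]])

```text
time_s: 6.5
tcp_pos: [540.4, 158.8, 325.7]
eef_rot: [-0.696, -0.123, 0.122, 0.696]
wrist_force: [0.7, 0.0, -0.2]
gripper_width: 0.1
```

Run:
```python
from h import *
print(doorang(),get_state()['wrist_force'])
c=load('scene'); im=c['pixels'][180:300,200:360,::-1]; cv2.imwrite('pics/s4.png',cv2.resize(im,None,fx=4,fy=4,interpolation=cv2.INTER_CUBIC))
p,R0=cur(); print(p); rel([(565.7,353.5,325,-55),(565.7,353.5,254,-55)],p0=p,R0=R0)
```

```text
(np.int64(803), array([-0.00585854, -5.29767243])) [-0.19721397  0.53427884 -1.18115154]
[540.13646299 158.77693359 324.50441703]
[90.5, -0.6, 174.3] [0.0, 75.0, -0.1]
[90.6, 70.4, 174.3] [0.0, 75.0, -0.1]
```

View pics/s4.png

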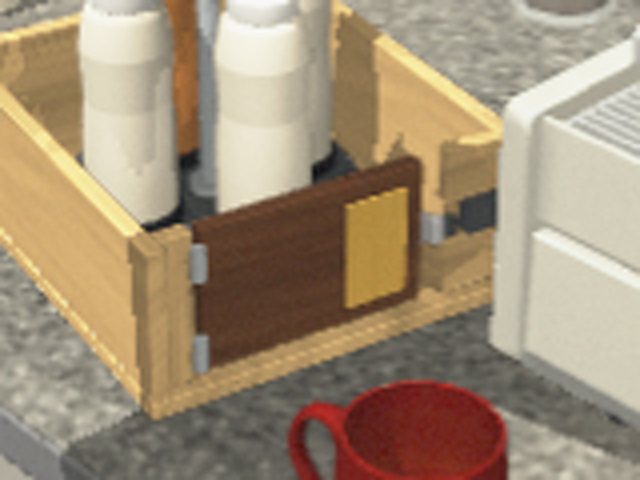

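The crop shows the door flush in its frame and the plate at (375,248) with nothing touching it. The measured angle is about 0.006 rad, so it is caught. Next I move over the knob with the fingers open.

Emit:
carry_out(grip=[90,90,90,90,90,90,90,90,90,90], offset=[[22,-2,43],[45,-5,87],[68,-5,131],[90.5,-5,174],[90.5,-5,174],[90.5,-5,174],[90.5,-5,174],[90.5,-5,174],[90.5,-5,174],[90.5,-5,174]], rotation=[[0,0,0],[0,0,0],[0,9.5,0],[0,19,0],[0,28.5,0],[0,38,0],[0,47.5,0],[0,57,0],[0,66.5,0],[0,75,0]])

```text
time_s: 7.8
tcp_pos: [565.9, 353.2, 327.9]
eef_rot: [0.627, -0.329, 0.327, -0.625]
wrist_force: [-0.4, 0.4, 0.3]
gripper_width: 89.0
```

Run:
```python
from h import *
s=get_state(); print(np.round(s['qpos'],3),s['gripper_width'])
c=cap('top'); W=xyz(c); hsv=cv2.cvtColor(c['pixels'],cv2.COLOR_RGB2HSV)
cv2.imwrite('pics/t5.png',c['pixels'][...,::-1])
w=cap('wrist'); V=xyz(w); hs=cv2.cvtColor(w['pixels'],cv2.COLOR_RGB2HSV)
m=((hs[...,0]<6)|(hs[...,0]>174))&(hs[...,1]>170)&(V[...,2]>270)&(V[...,2]<300)
Q=V[m]; print(m.sum(), Q.min(0) if m.any() else '',Q.max(0) if m.any() else '')
cv2.imwrite('pics/w5.png',w['pixels'][...,::-1])
p,R0=cur(); print(p); rel([(565.7,353.5,254,-55)],p0=p,R0=R0)
```

```text
[0.459 0.476 1.281 0.    1.388 1.425] 88.95506531578013
2286 [548.17352024 333.27060915 270.09250648] [588.02570695 374.24804945 292.5509959 ]
[565.97956901 353.22392423 328.2227232 ]
[-0.3, 74.2, 0.2] [0.2, -0.1, -0.0]
```

View pics/w5.png

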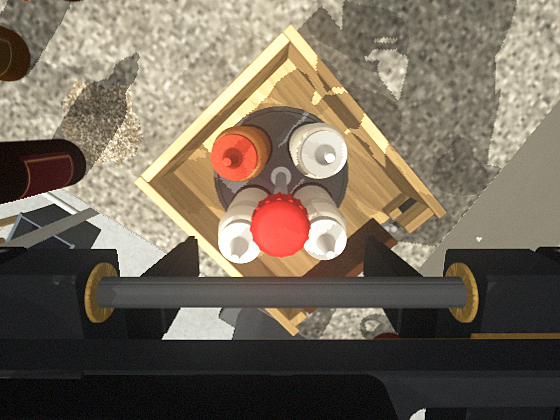

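The wrist view shows the knob at (281,224) midway between the open fingers, and measures its centre at about (568,354), as expected. Descend and grip.

Emit:
carry_out(grip=[90,90,90,90,90,90,20,20,20,20], offset=[[0,20,0],[0,40,0],[0,55,0],[0,65,0],[0,73,0],[0,73,0],[0,73,0],[0,73,0],[0,73,0],[0,73,0]], rotation=[[0,0,0],[0,0,0],[0,0,0],[0,0,0],[0,0,0],[0,0,0],[0,0,0],[0,0,0],[0,0,0],[0,0,0]])

```text
time_s: 9.15
tcp_pos: [566.2, 353.4, 257.8]
eef_rot: [-0.627, 0.327, -0.327, 0.627]
wrist_force: [0.5, 0.1, 0.5]
gripper_width: 55.5
```

Emit:
carry_out(grip=[20,20,20,20,20,20,20,20,20,20], offset=[[0,0,0],[0,0,0],[0,0,0],[0,0,0],[0,0,0],[0,0,0],[0,0,0],[0,0,0],[0,0,0],[0,0,0]], rotation=[[0,0,0],[0,0,0],[0,0,0],[0,0,0],[0,-5,0],[0,-13,0],[0,-22,0],[0,-31,0],[0,-38,0],[0,-40,0]])

```text
time_s: 10.4
tcp_pos: [566.7, 353.3, 257.6]
eef_rot: [-0.701, 0.092, -0.093, 0.701]
wrist_force: [3.6, 1.6, -2.1]
gripper_width: 39.7
```

```bash
cat >> h.py <<'E'
def orange(n='top'):
    c=cap(n); W=xyz(c); hsv=cv2.cvtColor(c['pixels'],cv2.COLOR_RGB2HSV); H,S=hsv[...,0],hsv[...,1]
    d=np.hypot(W[...,0]-A[0],W[...,1]-A[1])
    m=(d>25)&(d<95)&(W[...,2]>60)&(W[...,2]<235)&(H<16)&(S>165)
    Q=np.nanmedian(W[m],0) if m.any() else np.zeros(3)
    v=Q[:2]-A; print(n,m.sum(),Q.round(1),'carousel deg',np.degrees(np.arctan2(v@ey,v@ex)).round(1))
E
python3 - <<'E'
from h import *
orange('top'); orange('scene'); orange('wrist'); print(np.round(get_state()['qpos'],2),get_state()['gripper_width'])
E
```

```text
top 0 [0. 0. 0.] carousel deg 134.9
scene 536 [517.3 392.8 164.3] carousel deg 63.5
wrist 3474 [542.8 406.2 193.5] carousel deg 36.1
[ 0.46  0.52  1.39 -0.    1.23  0.72] 39.45583022355155
```

Emit:
carry_out(grip=[20,20,20,20,20,20,20,20,20,20], offset=[[0,0,0],[0,0,0],[0,0,0],[0,0,0],[0,0,0],[0,0,0],[0,0,0],[0,0,0],[0,0,0],[0,0,0]], rotation=[[0,-5,0],[0,-13,0],[0,-22,0],[0,-31,0],[0,-40,0],[0,-49,0],[0,-58,0],[0,-65,0],[0,-69,0],[0,-70,0]])

```text
time_s: 11.8
tcp_pos: [568.5, 354.0, 257.6]
eef_rot: [0.628, 0.328, -0.324, -0.627]
wrist_force: [15.9, 7.8, -5.5]
gripper_width: 39.7
```

Emit:
carry_out(grip=[20,20,20,20,20,20,20,20,20,20], offset=[[0,0,0],[0,0,0],[0,0,0],[0,0,0],[0,0,0],[0,0,0],[0,0,0],[0,0,0],[0,0,0],[0,0,0]], rotation=[[0,-5,0],[0,-13,0],[0,-22,0],[0,-31,0],[0,-40,0],[0,-49,0],[0,-57,0],[0,-62,0],[0,-65,0],[0,-65.5,0]])

```text
time_s: 13.05
tcp_pos: [568.5, 355.7, 257.7]
eef_rot: [0.352, 0.616, -0.611, -0.35]
wrist_force: [16.2, 16.5, -7.0]
gripper_width: 39.3
```

Run:
```python
from h import *
orange('scene'); orange('wrist'); s=get_state(); print(np.round(s['qpos'],2),s['gripper_width'],s['wrist_force'])
print(doorang())
a=load('scene')['pixels'][130:280,180:380]; b=load('wrist')['pixels']
im=np.vstack([cv2.resize(a,(400,300)),cv2.resize(b,(400,300))])[...,::-1]; cv2.imwrite('pics/f6.png',im)
w=load('wrist'); W=xyz(w); m=(W[...,2]>212)&(W[...,2]<240)&(np.hypot(W[...,0]-A[0],W[...,1]-A[1])<80)
n,l,st,ce=cv2.connectedComponentsWithStats(m.astype(np.uint8))
for i in range(1,n):
  if st[i,4]>15: 
    q=W[l==i].mean(0); v=q[:2]-A; print(st[i,4],ce[i].round(),q.round(1),np.hypot(*v).round(1),np.degrees(np.arctan2(v@ey,v@ex)).round(1),w['pixels'][l==i].mean(0).round())
```

```text
scene 360 [543.2 284.3 185.1] carousel deg 174.9
wrist 3342 [548.9 298.2 193.7] carousel deg 176.0
[ 0.46  0.52  1.39  0.    1.23 -1.64] 39.517259757967736 [15.34009546 16.41795889 -8.28009092]
(np.int64(798), array([-0.0076474 , -5.25064861]))
351 [343. 166.] [511.1 364.  223.8] 55.6 91.8 [237. 234. 225.]
353 [215. 170.] [552.5 298.3 223.7] 56.6 179.5 [224.  91.  64.]
```

View pics/f6.png

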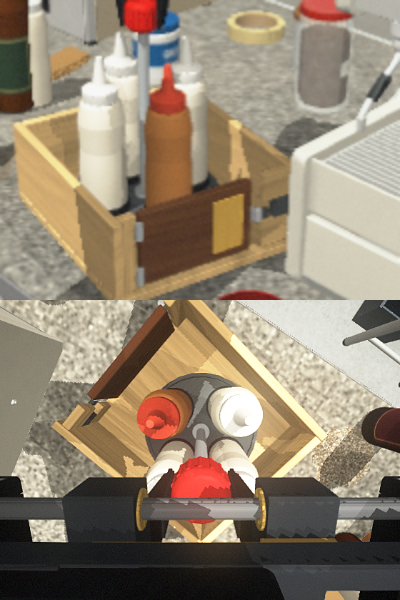

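The picture shows the orange bottle standing in front, behind the door at (168,155), with the fingers on the knob at (200,490). The nozzle tips give 179.5° and 181.8° (target 180°), and the door is still shut. I'll hold for a second and then hand in.

Emit:
carry_out(grip=[20,20,20,20,20,20,20,20,20,20], offset=[[0,0,0],[0,0,0],[0,0,0],[0,0,0],[0,0,0],[0,0,0],[0,0,0],[0,0,0],[0,0,0],[0,0,0]], rotation=[[0,0,0],[0,0,0],[0,0,0],[0,0,0],[0,0,0],[0,0,0],[0,0,0],[0,0,0],[0,0,0],[0,0,0]])

```text
time_s: 14.45
tcp_pos: [568.5, 355.7, 257.7]
eef_rot: [0.353, 0.616, -0.611, -0.351]
wrist_force: [16.7, 16.7, -8.1]
gripper_width: 39.2
```

Run:
```python
from h import *
orange('wrist'); print(doorang()); s=get_state(); print(s['gripper_width'],np.round(s['qd'],3),s['time_s'])
c=cap('top'); W=xyz(c); z=W[...,2]
for nm,b in [('mug',(310,225,360,270)),('jug',(380,205,430,265))]:
  q=np.zeros(z.shape,bool); q[b[1]:b[3],b[0]:b[2]]=1; q&=(z>30)&(z<140); print(nm,np.nanpercentile(W[q],[1,50,99],axis=0).round().tolist())
print(ticket.finish_job())
```

```text
wrist 3373 [548.9 298.3 193.7] carousel deg 176.0
(np.int64(810), array([-2.33483727e-03, -5.49326544e+00]))
39.5665545533181 [ 0.001  0.001  0.001  0.    -0.    -0.   ] 14.55
mug [[378.0, -4.0, 31.0], [414.0, 41.0, 83.0], [459.0, 106.0, 100.0]]
jug [[384.0, -170.0, 31.0], [447.0, -118.0, 82.0], [490.0, -92.0, 110.0]]
the job is handed in; nothing more can be done
None
```

I pushed the sauce door shut on its catch, then turned the carousel about 175° by its red knob so the orange bottle stands at the front. I handed the job in at about 14.6 s, still gripping the knob; no verdict was reported.

My last checks showed:
- **Door:** about 0.002 rad, measured with nothing touching it. While pushing, the force rose to 46 N with under 1 mm of motion, so it was against its stop.
- **Carousel:** the nozzle tips put the orange bottle at 179.5° to 182° (target 180°). A colour-based estimate gave 176°, which disagrees slightly. Both are well inside the 12 mm limit, which is about 12° of turn.
- **Grip and stillness:** the fingers held the knob at about 39.5 mm opening and the arm was still. A steady side load of about 24 N remained because the grip pulls 2–3 mm off the carousel's axis; I left it as harmless.
- **Milk jug and red mug:** measured in the same places as at the start, within about 2 mm.

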